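# Feed a vial through a shielded tunnel with a push stick

## Robot

A 6-joint arm with a two-finger parallel gripper is mounted at the origin on a cart in front of the work surface, level with it; the furniture and walls round the work are solid. World frame = base frame: x ahead of the robot, y to its left, z up, the work surface at z = 0. Lengths are in mm, angles in rad, forces in N, time in s.
With the tool pointing down it reaches from about 400 to 925 mm from the base axis. Payload 12.5 kg.
Tool frame: the origin (TCP) lies between the finger pads; the fingertips stand 11 mm ahead of it and the grasp point (between the pads) lies 8 mm behind it (env.tip_extent is the distance from the TCP to the fingertips, in mm); x points along the fingers, z is the direction in which the jaws open and shut, and the axes are right-handed (so a half turn about x gives the same grasp; the last joint's range is limited). The gripper opens to 95 mm and grips with 3 to 60 N. Pads are 20 mm wide; open, the fingers measure 119 mm over their backs; the gripper's body (75 mm by 180 mm) begins 59 mm behind the grasp point.
Start: joints at [-1.326, 0.491, 1.559, -0, 1.092, -0.106], TCP at [214.804, -586.945, 225.661] pointing down, gripper open.
Joint ranges: [-3.1, 3.1], [-0.84, 2.19], [0.05, 2.79], [-1.13, 4.28], [0.06, 2.93], [-2.69, 2.69]. Speed limits (rad/s): [2.22, 2.22, 2.79, 3.14, 3.14, 3.14].

## Interface

Orientations are given as [roll, pitch, yaw] about the fixed x, y, z axes, in that order (R = Rz(yaw) Ry(pitch) Rx(roll)).
In Python, from cell import status, imaging, env gives the robot as it stands. The module is installed in compiled form; this text tells all that it offers.
- The arm moves only by the tool apply_moves, never from a script. Its argument "increments" is a list of rows, each a list of 5 numbers: the closure, from 0 (fully open) to 1 (shut), then the shift along the tool's x, y, z in mm, then the turn about the tool's x in degrees. A call has 1 to 10 rows; each row shifts and turns the commanded pose from where the row before left it, along the tool's axes as they then stand; what a row does not reach is not made up. A row lasts 1/10 s, in which the tool goes at most 50 mm and 8.59 degrees, less where a joint would pass 70% of its speed; a pose out of reach is approached as far as the arm can. A call with a gripper value outside its range is refused whole. The fingers move at their own pace and stop on an object; the grip force is fixed at half the most. Time passes only in rows, so rows that do not move let the fingers close. It gives the time, the measured TCP pose, the force and the opening at its end, in the units of the state.
- status.state(): the state, without advancing time (a new reading comes with each control period).
- imaging.read_camera(name): name is "scene" or "top" or "wrist"; returns a dict with "pixels" (480x640x3 uint8, red, green, blue), "fovy" (degrees; the focal length in pixels is half the picture's height over the tangent of half this angle, whatever the lens; pixels are square), "cx", "cy" (the principal point, pixels), "R" (3x3) and "t" (3): a world point X has camera coordinates R X + t. Camera axes: x right, y down, z forward; pixel columns grow to the right and rows downward; lengths in mm; the calibration is good to about 2 mm. A picture is of the moment at which its call begins. There is no depth.
- env.job_done(): hands the job in, once; it reports no verdict.
The state is a dict: "t": time; "joints": joint angles; "qvel": joint speeds; "tau": joint torques, N m; "eef_pos": TCP position; "tcp_rot": TCP orientation; "ft_force": force on the tool from outside, world axes, zero at the start; "moment": the same for the moment, N m; "opening": opening from 0.0 (shut) to 1.0 (fully open).
Only numpy, scipy, OpenCV 4.12 (cv2) and the standard library are available. Lean on these libraries where they do the work, as an engineer would, in place of code of your own. Each camera call takes 0.05 s, during which the arm holds its last target. There are 200 camera calls.

## Task

Stand the capped vial upright in the open loading bay in front of the clear shielding tunnel, then pick up the push stick by its upright grip and use it to slide the vial through the tunnel until the vial stands against the end stop. Draw the stick back out and lay it down flat on its foot on the open bench, clear of the tunnel and its base plate. Keep the vial upright the whole time and leave the beaker, timer, dish and forceps where they are.

Things in the scene. Friction and masses are not known exactly. Their poses are not given: they have to be found in the camera images.
- vial: Small glass vial with a black screw cap, standing upright on the bench: body 22.4 mm in diameter up to z = 43 mm, cap 21 mm in diameter from 40 to 51 mm height, about 22 g. Origin at the centre of its underside, z up along its axis. It is the only vial on the table; it may stand at any of three places among the beaker and the timer.
- feed_tunnel: Fixed clear shielding tunnel on a white base plate. Origin on the bench top under the centre of its open mouth; +x runs along the channel into the tunnel, z up. Plate 5 mm thick (channel floor z = 5), x = -75 to 140 mm, 90 wide. Clear side walls 8 mm thick, channel 28 mm wide, clear roof from z = 62 to 67 mm, over x = 0 to 128 mm. Behind the end stop a black cylinder ends at x = 162 mm.
- bay (a point): Middle of the loading bay, on the channel floor, 40 mm in front of the tunnel mouth (axes as the tunnel's). The bay is open above and to the front, x = -70 to 0 mm; two grey guide rails, tops at z = 19 mm, converge from about 53 mm apart at the front to 29 mm at the mouth.
- stop (a point): Point on the channel floor at the foot of the end stop's face, inside the tunnel 120 mm past the mouth (axes as the tunnel's). The stop is a metal wall; a vial standing against it has its axis 11 mm in front of this point.
- push_stick: Loose push stick, about 150 g. Origin on its underside, under the centre of the grip; +x along the shaft to the tip, z up. Grip: upright black block 36 mm long (x), 14 thick (y), z = 6 to 62 mm. Foot: steel plate 50 (x) by 44 (y) by 6 mm. Shaft: grey bar 16 mm wide, 12 high, underside level with the foot's, to a flat end at x = 200 mm. Centre of mass about 20 mm ahead of the origin; hold by the grip.
- stick_tip (a point): Tip of the push stick: lower edge, middle of the flat end face of the shaft, 200 mm ahead of the stick's origin (axes as the stick's).
- microscope: Bystander, fixed and always in the same place: tall binocular microscope behind the far end of the tunnel, foot 170 mm wide (world y = -0.245 to -0.075 m) reaching forward to world x = 0.53 m, about 0.39 m high; keep the arm clear of it when carrying things past. Origin under the middle of the foot.
- beaker: Bystander: glass beaker, 55 mm wide, 68 mm high, standing; origin at the centre of its underside.
- timer: Bystander: flat white timer 58x66x16 mm lying on its back; origin at the centre of its underside.
- dish: Bystander: round shallow dish 59 mm in diameter, 12 mm high; origin at the centre of its underside.
- forceps: Bystander: steel forceps 113 mm long, 8 mm high, lying on the bench; origin at the middle of the underside.

How it is judged:
By the outcome, as a careful person would: the job done as asked, in the order asked, and still so for the second after the job is handed in, with the robot touching nothing.
It also fails if it takes over 72 s, if anything falls off the work surface, if the arm or the gripper's body presses on something with over 40 N, if the wrist force passes 120 N, or if a joint passes its speed limit or range.

## Working session

There is one attempt and no reset: what is moved stays moved. The work goes in short steps, Python scripts to look and compute and a tool call to move; the robot and the scene stay as the last step left them, time stands still between calls to the robot, and variables do not carry over. Pictures are saved under pics/ and viewed, about 8 in all and at most 12, crops included, and the job is handed in when it is done.

Besides the shell and the picture viewer there is one more tool, called after "Call:" as a command line: name --pt "numbers of a row" for each row, then --argument value for the rest. apply_moves: Moves the arm, as the interface text tells. Its arguments: {"type":"object","properties":{"increments":{"type":"array"}},"required":["increments"]}

```bash
mkdir -p pics
cat > h.py <<'E'
import numpy as np, cv2
from cell import status, imaging, env
def cam(n):
    return imaging.read_camera(n)
def save(c,f): cv2.imwrite('pics/'+f,cv2.cvtColor(c['pixels'],cv2.COLOR_RGB2BGR))
def ray(c,u,v,z):
    f=240/np.tan(np.radians(c['fovy'])/2); R=np.array(c['R']);t=np.array(c['t'])
    d=R.T@np.array([(u-c['cx'])/f,(v-c['cy'])/f,1]); o=-R.T@t
    return o+d*(z-o[2])/d[2]
def proj(c,X):
    f=240/np.tan(np.radians(c['fovy'])/2); p=np.array(c['R'])@np.array(X)+np.array(c['t'])
    return c['cx']+f*p[0]/p[2], c['cy']+f*p[1]/p[2]
E
python3 - <<'E'
from h import *
import pickle
d={}
for n in('top','scene'):
    c=cam(n);save(c,n+'.png');d[n]=c
    print(n,c['fovy'],c['cx'],c['cy'],-np.array(c['R']).T@c['t'])
pickle.dump(d,open('c0.pkl','wb'));print(status.state())
E
```

```text
top 57.58692513735754 312.5059919717196 239.45155296007897 [3.98405600e+02 7.82563366e-01 1.05595719e+03]
scene 47.880715985825155 311.5104433466698 243.79773655236366 [-194.47769691  388.2734452  1024.86540402]
{'t': 0.1, 'joints': array([-1.32559798e+00,  4.91480191e-01,  1.55939417e+00,  4.44187912e-06,
        1.09172343e+00, -1.05596688e-01]), 'qvel': array([-0.00025656, -0.00249664, -0.00227189, -0.0006943 , -0.00141826,
        0.00050701]), 'tau': array([ 3.33039141e-03, -6.13623691e+01, -2.58605361e+01,  6.94497395e-02,
        4.70244011e-02, -5.37467065e-05]), 'eef_pos': array([ 214.75005135, -586.72055088,  225.13009628]), 'tcp_rot': array([3.03207635, 1.56979118, 1.81207301]), 'ft_force': array([-0.59725624, -0.50184848,  0.7345747 ]), 'moment': array([-0.0108469 , -0.00944303,  0.00885028]), 'opening': 0.9983161034332961}
```

View pics/top.png

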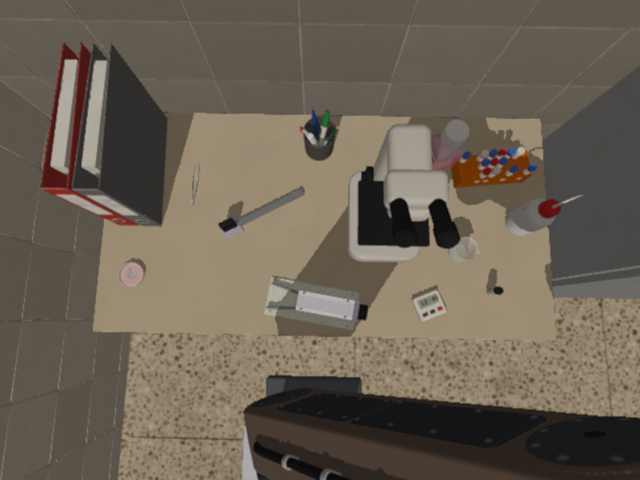

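View pics/scene.png

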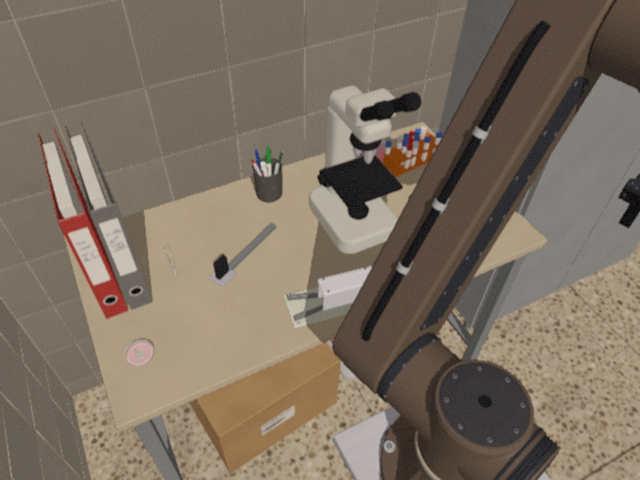

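The top view shows the vial cap at about (498,291), beaker (463,249), timer (429,305), tunnel (270–360, 280–325) with its bay at the left, and stick with grip at (229,226) and tip at (303,190). Next, an enlarged crop.

Run:
```python
from h import *
import pickle
d=pickle.load(open('c0.pkl','rb'));c=d['top'];p=cv2.cvtColor(c['pixels'],cv2.COLOR_RGB2BGR)
a=cv2.resize(p[265:335,255:380],None,fx=6,fy=6,interpolation=cv2.INTER_CUBIC)[:, :750]
b=cv2.resize(p[180:245,210:310],None,fx=4,fy=4,interpolation=cv2.INTER_CUBIC)
e=cv2.resize(p[265:310,460:520],None,fx=4,fy=4,interpolation=cv2.INTER_CUBIC)[:180]
out=np.zeros((420+180,750,3),np.uint8);out[:420]=a
out[420:,:240]=e; b=cv2.resize(b,(277,180));out[420:,250:527]=b
cv2.imwrite('pics/crop.png',out)
g=p.max(2)
def blob(x0,x1,y0,y1,z,th=45):
    m=(g[y0:y1,x0:x1]<th).astype(np.uint8);n,l,s,ce=cv2.connectedComponentsWithStats(m)
    for i in range(1,n):
        if s[i,4]>8: print(s[i],ce[i]+[x0,y0],ray(c,*(ce[i]+[x0,y0]),z))
print('cap');blob(480,515,275,310,51)
print('grip');blob(212,250,210,245,62)
print('cyl');blob(350,375,295,325,30)
```

```text
cap
[14 12  9  7 46] [497.86956522 290.2826087 ] [ 464.02928004 -416.18209476   51.        ]
grip
[  7   8  18  13 134] [227.64179104 224.18656716] [603.62870344 207.79041469  62.        ]
cyl
[  8  10  10  15 108] [362.40740741 311.66666667] [ 409.60891652 -109.26114492   30.        ]
```

View pics/crop.png

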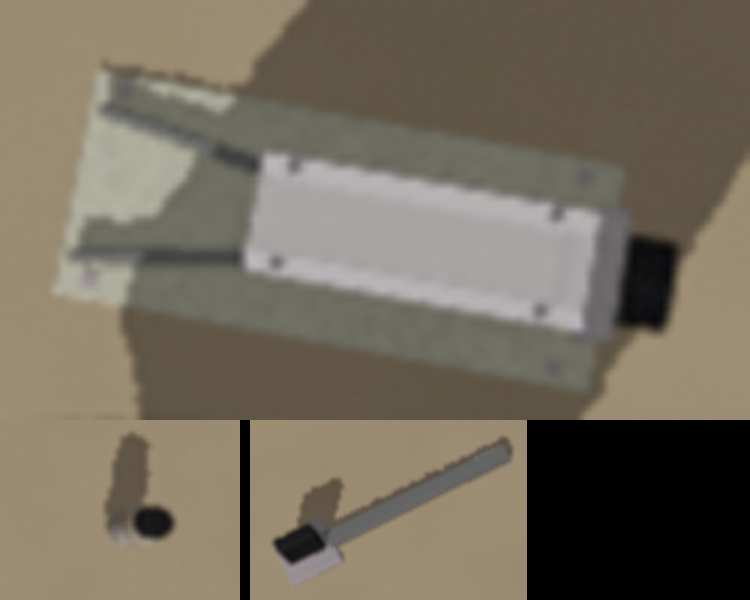

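The crop shows the plate corners clearly, the vial standing (cap at 498,290), and the stick's shaft with its end at about (303,190).

```bash
cat >> h.py <<'E'
from scipy.spatial.transform import Rotation as Ro
def tool():
    s=status.state(); R=Ro.from_euler('xyz',s['tcp_rot']).as_matrix(); return np.array(s['eef_pos']),R,s
def go(tgt,zdir=None):
    """shift in tool axes to reach TCP tgt; turn (deg) about tool x to bring tool z along zdir (mod 180)"""
    p,R,s=tool(); print('shift',np.round(R.T@(np.array(tgt)-p),1))
    if zdir is not None:
        v=R.T@np.append(zdir,0); a=np.degrees(np.arctan2(-v[1],v[2])); a=(a+90)%180-90; print('turn',round(a,2),'j6',s['joints'][5])
E
python3 - <<'E'
from h import *
import pickle
c=pickle.load(open('c0.pkl','rb'))['top']
q=lambda u,v:((u+.5)/6-.5+255,(v+.5)/6-.5+265)
TL,BL,TR,BR=[ray(c,*q(*k),5)[:2] for k in((103,67),(55,295),(622,170),(585,388))]
print(TL,BL,TR,BR,[np.linalg.norm(x) for x in(TL-BL,TR-BR,TR-TL,BR-BL)])
ex=(TR+BR-TL-BL);ex/=np.linalg.norm(ex);ctr=(TL+TR+BL+BR)/4
mouth=ctr-32.5*ex;ey=np.array([-ex[1],ex[0]])
print('ex',ex,'mouth',mouth,'bay',mouth-40*ex,'yaw',np.degrees(np.arctan2(ex[1],ex[0])))
# roof corners check, z=67: front corners
for k in((262,152),(246,270)): w=ray(c,*q(*k),67)[:2]-mouth; print('roof front',w@ex,w@ey)
# shaft
hsv=cv2.cvtColor(c['pixels'],cv2.COLOR_RGB2HSV)
m=((hsv[...,1]<45)&(hsv[...,2]>50)&(hsv[...,2]<150)).astype(np.uint8);m[:, :240]=0;m[:,312:]=0;m[:180]=0;m[225:]=0
n,l,s,ce=cv2.connectedComponentsWithStats(m);i=1+np.argmax(s[1:,4]);print(s[i])
cn=cv2.findContours((l==i).astype(np.uint8),0,2)[0][0]
box=cv2.boxPoints(cv2.minAreaRect(cn));W=np.array([ray(c,*b,12)[:2] for b in box]);print(W)
P=np.array([ray(c,u,v,12)[:2] for v,u in np.argwhere(l==i)]);mu=P.mean(0);d=np.linalg.svd(P-mu)[2][0];d*=-np.sign(d[1])
t=(P-mu)@d;tip=mu+d*t.max();print('stick dir',d,'tip',tip,'origin',tip-200*d,'len',np.ptp(t))
p,R,s=tool();print(R)
cap=ray(c,497.87,290.28,51);print(cap);go([cap[0],cap[1],180],ey)
E
```

```text
[490.73218851 106.41469683] [400.12807198 122.08221002] [ 453.91002566 -101.95589832] [368.47057508 -87.67518864] [np.float64(91.94877324630701), np.float64(86.62469846645567), np.float64(211.59909404884314), np.float64(212.13289090015806)]
ex [-0.16162353 -0.98685249] mouth [433.56298005  41.78916085] bay [440.02792128  81.2632604 ] yaw -99.3011443200861
roof front -0.8981270180633099 21.142612185371593
roof front 1.4510388701645152 -22.936465320043027
[240 188  64  37 503]
[[626.89494443 194.47387127]
 [710.59944595  40.77869196]
 [695.36927194  32.97223988]
 [612.05240751 186.38496774]]
stick dir [ 0.47922221 -0.87769361] tip [703.05115574  36.9633323 ] origin [607.20671467 212.50205485] len 174.75254782189802
[[-2.40171496e-04  9.39100518e-01  3.43642488e-01]
 [ 9.76028111e-04  3.43642555e-01 -9.39100017e-01]
 [-9.99999495e-01  1.09859673e-04 -9.99121651e-04]]
[ 464.03523743 -416.18339316   51.        ]
shift [ 45.2 292.7 -74.4]
turn -60.6 j6 -0.10559668845423632
```

Call:
apply_moves --pt "0.3 5 37 -9.3 0" --pt "0.3 5 37 -9.3 0" --pt "0.3 5 37 -9.3 0" --pt "0.3 5 37 -9.3 0" --pt "0.3 5 36 -9.3 0" --pt "0.3 5 36 -9.3 0" --pt "0.3 5 36 -9.3 0" --pt "0.3 5 36.7 -9.3 0" --pt "0.3 5 0 0 0" --pt "0.3 0 0 0 0"

```text
t: 1.1
eef_pos: [464.2, -415.8, 179.6]
tcp_rot: [-2.627, 1.569, 2.437]
ft_force: [-0.0, 0.2, -0.8]
opening: 0.701
```

Run:
```python
from h import *
c=cam('wrist');save(c,'w1.png')
go([464,-416.2,29])
print('cap pred',proj(c,[464,-416.2,51]),'vial base',proj(c,[464,-416.2,0]))
p,R,s=tool();print(p)
```

```text
shift [151.2   0.4  -0. ]
cap pred (np.float64(318.5678260844659), np.float64(226.5943877166042)) vial base (np.float64(318.64813962952945), np.float64(210.94910765398325))
[ 463.72444052 -416.47327212  180.15382611]
```

View pics/w1.png

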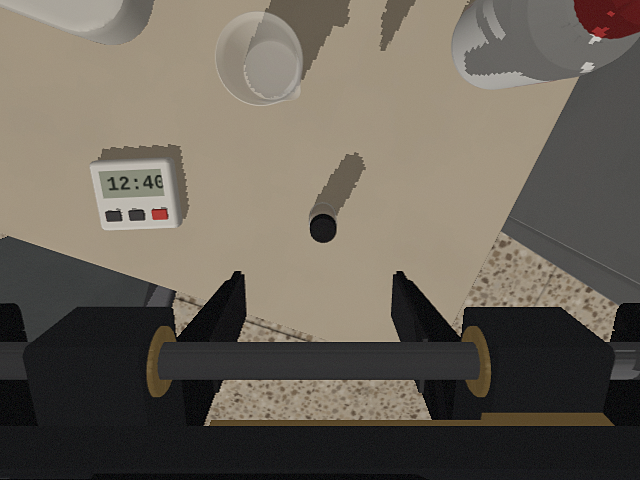

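The wrist view shows the vial cap at (322.5,228), 4 px right of prediction. The space around it is clear.

Run:
```python
from h import *
c=cam('wrist');g=c['pixels'].max(2);m=(g<45).astype(np.uint8);m[245:]=0;m[:200]=0;m[:,:290]=0;m[:,360:]=0
n,l,s,ce=cv2.connectedComponentsWithStats(m);i=1+np.argmax(s[1:,4]);print(s[i],ce[i]);w=ray(c,*ce[i],49);print(w)
go([w[0],w[1],29])
```

```text
[309 213  26  28 598] [321.65384615 226.46989967]
[ 463.77431102 -419.32641621   49.        ]
shift [151.5  -0.5   2.4]
```

Call:
apply_moves --pt "0.3 25 0 2 0" --pt "0.3 25 0 0 0" --pt "0.3 25 0 0 0" --pt "0.3 25 0 0 0" --pt "0.3 20 0 0 0" --pt "0.3 16 0 0 0" --pt "0.3 10 0 0 0" --pt "0.3 5 0 0 0" --pt "0.3 0 0 0 0" --pt "0.6 0 0 0 0"

```text
t: 2.2
eef_pos: [464.9, -418.8, 30.3]
tcp_rot: [0.324, 1.57, -0.896]
ft_force: [-0.3, -0.4, 0.7]
opening: 0.664
```

Call:
apply_moves --pt "0.7 0 0 0 0" --pt "0.72 0 0 0 0" --pt "0.74 0 0 0 0" --pt "0.76 0 0 0 0" --pt "0.78 0 0 0 0" --pt "0.8 0 0 0 0" --pt "0.85 0 0 0 0" --pt "0.9 0 0 0 0" --pt "0.9 0 0 0 0"

```text
t: 3.1
eef_pos: [464.8, -418.4, 29.7]
tcp_rot: [0.204, 1.571, -1.016]
ft_force: [-0.1, -0.1, 0.8]
opening: 0.228
```

Run:
```python
from h import *
p,R,s=tool();print(p,s['opening']*95,s['ft_force']);go([405,-330,130]);go([405,-60,130]);go([440,81.3,130],[0.98685,-0.16162])
```

```text
[ 464.81750691 -418.39961543   29.67087922] 21.634927066284533 [-0.07097647 -0.05568755  0.83381925]
shift [-100.3  -25.8 -103.6]
shift [-100.4   67.  -357.1]
shift [-100.4  148.4 -477.8]
turn -60.6 j6 0.38158847399663914
```

Call:
apply_moves --pt "0.9 -10 0 0 0" --pt "0.9 -25 0 0 0" --pt "0.9 -30 0 0 0" --pt "0.9 -25 0 0 0" --pt "0.9 -10 0 0 0" --pt "0.9 0 -6 -20 0" --pt "0.9 0 -7 -28 0" --pt "0.9 0 -7 -28 0" --pt "0.9 0 -6 -28 0" --pt "0.9 0 0 0 0"

```text
t: 4.1
eef_pos: [402.8, -327.0, 129.5]
tcp_rot: [-2.732, 1.568, 2.332]
ft_force: [1.2, 0.7, -1.2]
opening: 0.231
```

Call:
apply_moves --pt "0.9 0 7 -20 0" --pt "0.9 0 11 -30 0" --pt "0.9 0 11 -30 0" --pt "0.9 0 11 -30 0" --pt "0.9 0 11 -30 0" --pt "0.9 0 11 -30 0" --pt "0.9 0 11 -30 0" --pt "0.9 0 11 -30 0" --pt "0.9 0 9 -24 0" --pt "0.9 0 0 0 0"

```text
t: 5.1
eef_pos: [404.9, -57.3, 129.6]
tcp_rot: [-2.37, 1.571, 2.696]
ft_force: [0.5, 0.1, -1.2]
opening: 0.23
```

Run:
```python
from h import *
p,R,s=tool();print(p,s['opening']*95,s['ft_force']);go([440,81.3,130],[0.98685,-0.16162])
```

```text
[404.9071433  -57.33001305 129.57488416] 21.885229263890196 [ 0.54131216  0.09299789 -1.23142002]
shift [  -0.4   80.9 -117.9]
turn -60.45 j6 0.9148038244902345
```

Call:
apply_moves --pt "0.9 0 15 -22 0" --pt "0.9 0 22 -32 0" --pt "0.9 0 22 -32 0" --pt "0.9 0 22 -32 0" --pt "0.9 0 0 0 0"

```text
t: 5.6
eef_pos: [441.8, 82.0, 129.5]
tcp_rot: [1.334, 1.57, 0.117]
ft_force: [-0.0, -0.6, -1.7]
opening: 0.23
```

Call:
apply_moves --pt "0.9 0 0 0 -6" --pt "0.9 0 0 0 -8" --pt "0.9 0 0 0 -8" --pt "0.9 0 0 0 -8" --pt "0.9 0 0 0 -8" --pt "0.9 0 0 0 -8" --pt "0.9 0 0 0 -8" --pt "0.9 0 0 0 -6.5" --pt "0.9 0 0 0 0"

```text
t: 6.5
eef_pos: [440.7, 78.5, 129.5]
tcp_rot: [-1.1, 1.571, -1.264]
ft_force: [0.4, 0.1, -0.4]
opening: 0.23
```

Run:
```python
from h import *
c=cam('wrist');save(c,'w2.png')
p,R,s=tool();print(p,s['opening']*95,s['ft_force']);go([440,81.3,36],[0.98685,-0.16162])
m=np.array([433.6,41.8]);ex=np.array([-.16162,-.98685]);ey=np.array([.98685,-.16162])
for x,y,z in((0,-22,67),(0,22,67),(0,-14,5),(0,14,5),(-75,45,5),(-75,-45,5),(0,-14.5,19),(0,14.5,19)): print((x,y,z),np.round(proj(c,np.append(m+x*ex+y*ey,z))))
```

```text
[440.64231645  78.59847959 129.48469694] 21.934627156096887 [-0.44144045  0.17603238 -0.43775904]
shift [93.5  2.6 -1.1]
turn -0.29 j6 0.19649767156287756
(0, -22, 67) [281. 315.]
(0, 22, 67) [354. 315.]
(0, -14, 5) [299. 276.]
(0, 14, 5) [336. 276.]
(-75, 45, 5) [382. 176.]
(-75, -45, 5) [253. 176.]
(0, -14.5, 19) [297. 283.]
(0, 14.5, 19) [338. 283.]
```

View pics/w2.png

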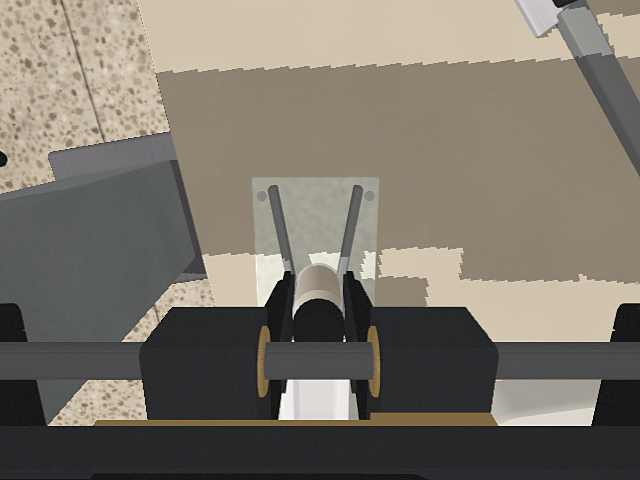

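The wrist view shows the vial held upright. The plate's front corners are at (252,177) and (379,177), against a prediction of 253 and 382, so the tunnel axis lies about 1.3 mm further to −y (tunnel) than I had estimated. I'll correct for that while lowering.

Call:
apply_moves --pt "0.9 10 2.6 -2.2 0" --pt "0.9 20 0 0 0" --pt "0.9 20 0 0 0" --pt "0.9 18 0 0 0" --pt "0.9 12 0 0 0" --pt "0.9 7 0 0 0" --pt "0.9 3 0 0 0" --pt "0.9 2 0 0 0" --pt "0.9 1 0 0 0" --pt "0.9 0 0 0 0"

```text
t: 7.55
eef_pos: [438.6, 82.4, 36.9]
tcp_rot: [0.074, 1.57, -0.09]
ft_force: [-0.7, 0.1, -1.5]
opening: 0.232
```

Call:
apply_moves --pt "0.9 0.7 0 0 0" --pt "0.9 0.5 0 0 0" --pt "0.9 0 0 0 0"

```text
t: 7.85
eef_pos: [438.5, 82.4, 35.5]
tcp_rot: [-0.162, 1.57, -0.326]
ft_force: [-0.4, 0.2, -1.1]
opening: 0.235
```

Call:
apply_moves --pt "0.9 0.5 0 0 0" --pt "0.9 0.4 0 0 0" --pt "0.9 0 0 0 0"

```text
t: 8.15
eef_pos: [438.5, 82.4, 34.6]
tcp_rot: [-0.207, 1.571, -0.371]
ft_force: [-0.8, 0.3, 2.8]
opening: 0.224
```

Contact: the vertical force rose to about +3 N. I'll release gently and raise.

Call:
apply_moves --pt "0.74 0 0 0 0" --pt "0.72 0 0 0 0" --pt "0.7 0 0 0 0" --pt "0.65 0 0 0 0" --pt "0.6 0 0 0 0" --pt "0.5 0 0 0 0" --pt "0.5 0 0 0 0" --pt "0.5 -5 0 0 0" --pt "0.5 -15 0 0 0" --pt "0.5 -25 0 0 0"

```text
t: 9.15
eef_pos: [437.9, 82.3, 79.5]
tcp_rot: [-2.895, 1.568, -3.059]
ft_force: [0.5, -0.1, 0.5]
opening: 0.498
```

Call:
apply_moves --pt "0.5 -30 0 0 0" --pt "0.5 -30 0 0 0" --pt "0.5 -25 0 0 0" --pt "0.5 -15 0 0 0" --pt "0.5 0 0 0 0"

```text
t: 9.65
eef_pos: [439.1, 82.5, 181.4]
tcp_rot: [0.172, 1.567, 0.008]
ft_force: [-0.1, -0.2, -0.5]
opening: 0.497
```

Run:
```python
from h import *
c=cam('wrist');save(c,'w3.png')
p,R,s=tool();print(p)
o=np.array([607.2,212.5]);d=np.array([.47922,-.87769]);n=np.array([-d[1],d[0]])
go([*o,180],n); go([*o,p[2]],n)
print('stick origin pred',proj(c,[*o,62]),'vial cap exp',proj(c,[438.5,82.4,56]))
m=np.array([432.4,42.0]);ex=np.array([-.16162,-.98685]);ey=np.array([.98685,-.16162])
for x,y,z in((-40,0,56),(0,-22,67),(0,22,67),(-75,45,5),(-75,-45,5)): print((x,y,z),np.round(proj(c,np.append(m+x*ex+y*ey,z)),1))
```

```text
[438.59172313  82.44308262 180.1650198 ]
shift [  0.5 155.8 145.1]
turn -38.03 j6 0.20174555352140564
shift [  0.3 155.8 145.1]
turn -38.03 j6 0.20174555352140564
stick origin pred (np.float64(557.0280638421856), np.float64(-17.956153263191055)) vial cap exp (np.float64(317.7234417625835), np.float64(227.91396825904147))
(-40, 0, 56) [318.4 229. ]
(0, -22, 67) [288.3 286.2]
(0, 22, 67) [348.8 286. ]
(-75, 45, 5) [372.8 171.5]
(-75, -45, 5) [263.5 171.8]
```

View pics/w3.png

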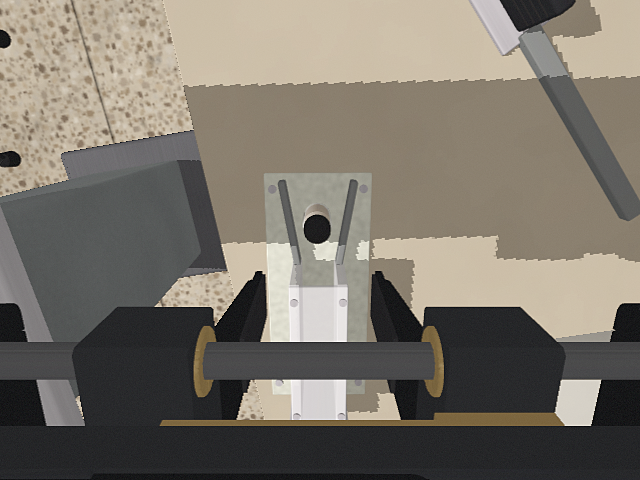

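The vial stands centred in the bay at (317,228). The plate centre line is at column 318. Next I'll go over the stick.

Call:
apply_moves --pt "0.4 0 20 18 0" --pt "0.4 0 28 26 0" --pt "0.4 0 28 26 0" --pt "0.4 0 28 26 0" --pt "0.4 0 28 26 0" --pt "0.4 0 24 23 0" --pt "0.4 0 0 0 -8" --pt "0.4 0 0 0 -8" --pt "0.4 0 0 0 -8" --pt "0.4 0 0 0 -8"

```text
t: 10.7
eef_pos: [606.5, 212.6, 177.5]
tcp_rot: [3.016, 1.568, -2.867]
ft_force: [-0.4, 1.0, -0.2]
opening: 0.6
```

Call:
apply_moves --pt "0.4 0 0 0 -6" --pt "0.4 0 0 0 0" --pt "0.4 0 0 0 0"

```text
t: 11.0
eef_pos: [606.7, 212.6, 178.4]
tcp_rot: [2.918, 1.569, -2.869]
ft_force: [-0.0, -0.9, -0.1]
opening: 0.597
```

Run:
```python
from h import *
c=cam('wrist');save(c,'w4.png')
p,R,s=tool();print(p)
o=np.array([607.2,212.5]);d=np.array([.47922,-.87769]);n=np.array([-d[1],d[0]])
go([*o,34],n)
for x,y,z in((18,7,62),(18,-7,62),(-18,7,62),(-18,-7,62),(-25,22,6),(-25,-22,6)): print((x,y,z),np.round(proj(c,np.append(o+x*d+y*n,z)),1))
```

```text
[606.77748193 212.58130347 178.61177321]
shift [144.6  -0.3   0.5]
turn -0.21 j6 -0.26181670768366744
(18, 7, 62) [330.3 256.3]
(18, -7, 62) [310.8 256.3]
(-18, 7, 62) [330.5 207. ]
(-18, -7, 62) [310.3 207.1]
(-25, 22, 6) [347.  184.1]
(-25, -22, 6) [293.4 184.3]
```

View pics/w4.png

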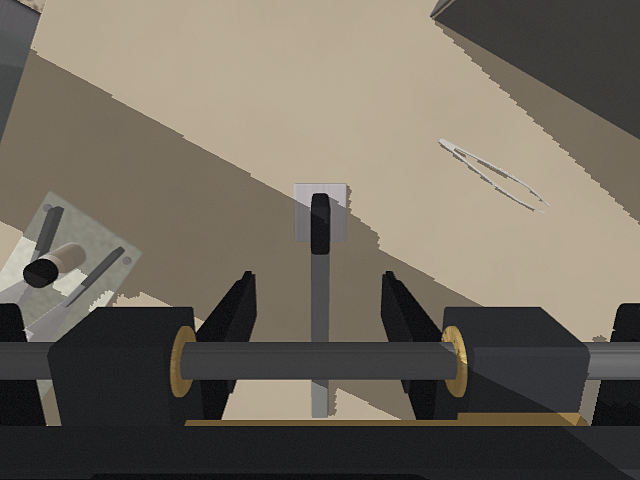

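The grip lies at columns 311–330 and rows 195–256, matching the prediction, and the yaw is aligned. Descending to grasp.

Call:
apply_moves --pt "0.4 15 0 0.4 0" --pt "0.4 25 0 0 0" --pt "0.4 25 0 0 0" --pt "0.4 25 0 0 0" --pt "0.4 22 0 0 0" --pt "0.4 16 0 0 0" --pt "0.4 10 0 0 0" --pt "0.4 5 0 0 0" --pt "0.4 1.6 0 0 0" --pt "0.6 0 0 0 0"

```text
t: 12.05
eef_pos: [607.6, 212.9, 35.4]
tcp_rot: [-0.387, 1.57, 0.112]
ft_force: [-0.3, -0.2, -0.1]
opening: 0.559
```

Call:
apply_moves --pt "0.75 0 0 0 0" --pt "0.8 0 0 0 0" --pt "0.83 0 0 0 0" --pt "0.86 0 0 0 0" --pt "0.89 0 0 0 0" --pt "0.92 0 0 0 0" --pt "0.95 0 0 0 0" --pt "1 0 0 0 0" --pt "1 0 0 0 0"

```text
t: 12.95
eef_pos: [607.4, 212.8, 35.0]
tcp_rot: [-0.897, 1.571, -0.398]
ft_force: [-0.3, -0.2, 1.9]
opening: 0.146
```

Run:
```python
from h import *
p,R,s=tool();print(p,s['opening']*95,s['ft_force'])
m=np.array([432.4,42.0]);ex=np.array([-.16162,-.98685]);ey=np.array([.98685,-.16162])
t=m-300*ex;print(t);go([p[0],p[1],110]);go([*t,110],ey)
```

```text
[607.38844836 212.8362033   35.0050374 ] 13.915388943187311 [-0.29383559 -0.23013653  1.93707186]
[480.886 338.055]
shift [-75.  -0.   0.]
shift [-75.  170.5 -51.1]
turn 37.9 j6 -0.26456244082843955
```

Call:
apply_moves --pt "1 -8 0 0 0" --pt "1 -17 0 0 0" --pt "1 -20 0 0 0" --pt "1 -18 0 0 0" --pt "1 -12 0 0 0" --pt "1 0 14.8 -6.3 0" --pt "1 0 25 -10 0" --pt "1 0 25 -10 0" --pt "1 0 25 -10 0" --pt "1 0 25 -10 0"

```text
t: 13.95
eef_pos: [509.6, 292.3, 109.1]
tcp_rot: [3.034, 1.569, -2.75]
ft_force: [-0.0, 0.6, -0.9]
opening: 0.146
```

Call:
apply_moves --pt "1 0 25 -10 0" --pt "1 0 15 -7 0" --pt "1 0 0 0 4" --pt "1 0 0 0 6" --pt "1 0 0 0 6" --pt "1 0 0 0 6" --pt "1 0 0 0 6" --pt "1 0 0 0 6" --pt "1 0 0 0 3.9" --pt "1 0 0 0 0"

```text
t: 14.95
eef_pos: [477.2, 318.4, 109.4]
tcp_rot: [-2.359, 1.57, -2.522]
ft_force: [-0.1, 0.7, -1.2]
opening: 0.148
```

Run:
```python
from h import *
p,R,s=tool();print(p,s['opening']*95,s['ft_force'],s['moment'])
m=np.array([432.4,42.0]);ex=np.array([-.16162,-.98685]);ey=np.array([.98685,-.16162])
go([*(m-280*ex),43],ey)
c=cam('wrist');save(c,'w5.png')
for x,y,z in((-75,45,5),(-75,-45,5),(-40,0,56),(-80,8,86),(-80,-8,86)): print((x,y,z),np.round(proj(c,np.append(m+x*ex+y*ey,z)),1))
c=cam('top');cv2.imwrite('pics/t5.png',cv2.resize(cv2.cvtColor(c['pixels'][230:345,130:380],cv2.COLOR_RGB2BGR),None,fx=3,fy=3,interpolation=cv2.INTER_CUBIC))
for x,y,z in((-80,8,87),(-80,-8,87),(-40,0,56),(-75,45,5),(-75,-45,5)): u=np.array(proj(c,np.append(m+x*ex+y*ey,z)));print((x,y,z),np.round((u-[130,230])*3,1))
```

```text
[477.18641875 318.41527304 109.44760356] 14.025266390414243 [-0.06312016  0.7115795  -1.15370312] [-0.013058   -0.12449132 -0.0274664 ]
shift [66.4  0.   0.5]
turn -0.05 j6 0.636680099711492
(-75, 45, 5) [375.3 476.9]
(-75, -45, 5) [264.9 476.8]
(-40, 0, 56) [320.2 576.2]
(-80, 8, 86) [333.3 581.9]
(-80, -8, 86) [307.5 581.9]
(-80, 8, 87) [394.6 177.8]
(-80, -8, 87) [390.2 199.3]
(-40, 0, 56) [449.1 200.3]
(-75, 45, 5) [422.3 139.4]
(-75, -45, 5) [399.7 251.2]
```

View pics/t5.png

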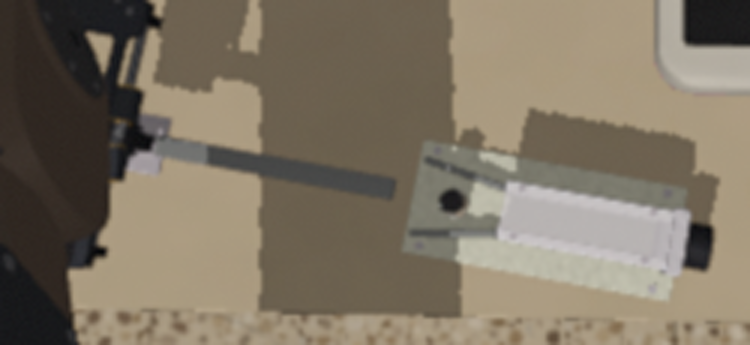

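The stick tip is at (394,189), on the tunnel axis as predicted, and the vial at (452,201). Lowering so the underside is about 8 mm up, then approaching.

Call:
apply_moves --pt "1 10 0 0.5 0" --pt "1 15 0 0 0" --pt "1 15 0 0 0" --pt "1 12 0 0 0" --pt "1 8 0 0 0" --pt "1 4 0 0 0" --pt "1 2 0 0 0" --pt "1 0 -5 0 0" --pt "1 0 -8 0 0" --pt "1 0 -6 0 0"

```text
t: 16.05
eef_pos: [475.0, 298.8, 44.3]
tcp_rot: [0.279, 1.57, 0.117]
ft_force: [0.0, -0.5, -0.6]
opening: 0.143
```

Call:
apply_moves --pt "1 0 -2 0 0" --pt "1 0 -2 0 0" --pt "1 0 -2 0 0" --pt "1 0 -2 0 0" --pt "1 0 -2 0 0" --pt "1 0 -2 0 0" --pt "1 0 -2 0 0" --pt "1 0 -2 0 0" --pt "1 0 -2 0 0" --pt "1 0 -2 0 0"

```text
t: 17.05
eef_pos: [471.8, 279.7, 43.9]
tcp_rot: [-1.203, 1.571, -1.365]
ft_force: [-0.7, 0.5, -1.8]
opening: 0.144
```

Run:
```python
from h import *
p,R,s=tool();print(p,s['ft_force'],s['moment'])
m=np.array([432.4,42.0]);ex=np.array([-.16162,-.98685]);ey=np.array([.98685,-.16162])
w=p[:2]-m;print('origin x,y',w@ex,w@ey);go([*(m-104*ex),43],ey)
c=cam('top');cv2.imwrite('pics/t6.png',cv2.resize(cv2.cvtColor(c['pixels'][250:340,220:380],cv2.COLOR_RGB2BGR),None,fx=4.5,fy=4.5,interpolation=cv2.INTER_CUBIC))
```

```text
[471.82200764 279.71595972  43.87531366] [-0.71097664  0.47940677 -1.80356987] [ 0.03274643 -0.13340071  0.00654467]
origin x,y -240.96137972682823 0.48395482634809645
shift [   0.9 -137.    -0.5]
turn 0.0 j6 0.5771800913147421
```

View pics/t6.png

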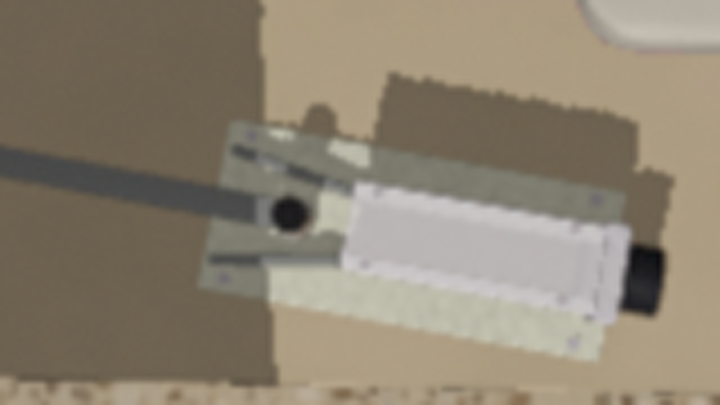

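The stick tip touches the vial at (290,213), which is upright and on the axis. Now the push.

Call:
apply_moves --pt "1 0.5 -2 -0.3 0" --pt "1 0 -2.5 0 0" --pt "1 0 -3 0 0" --pt "1 0 -3 0 0" --pt "1 0 -3 0 0" --pt "1 0 -3 0 0" --pt "1 0 -3 0 0" --pt "1 0 -3 0 0" --pt "1 0 -3 0 0" --pt "1 0 -3 0 0"

```text
t: 18.1
eef_pos: [466.9, 251.5, 43.4]
tcp_rot: [-0.717, 1.571, -0.88]
ft_force: [-0.5, 0.9, -1.2]
opening: 0.15
```

Call:
apply_moves --pt "1 0 -3 0 0" --pt "1 0 -3 0 0" --pt "1 0 -3 0 0" --pt "1 0 -3 0 0" --pt "1 0 -3 0 0" --pt "1 0 -3 0 0" --pt "1 0 -3 0 0" --pt "1 0 -3 0 0" --pt "1 0 -3 0 0" --pt "1 0 -3 0 0"

```text
t: 19.1
eef_pos: [462.1, 221.9, 43.4]
tcp_rot: [-0.776, 1.571, -0.938]
ft_force: [0.2, 0.0, -0.8]
opening: 0.146
```

Call:
apply_moves --pt "1 0 -3 0 0" --pt "1 0 -3 0 0" --pt "1 0 -3 0 0" --pt "1 0 -3 0 0" --pt "1 0 -3 0 0" --pt "1 0 -3 0 0" --pt "1 0 -3 0 0" --pt "1 0 -3 0 0" --pt "1 0 -3 0 0" --pt "1 0 -3 0 0"

```text
t: 20.1
eef_pos: [457.2, 192.3, 43.4]
tcp_rot: [-0.63, 1.571, -0.792]
ft_force: [-0.1, -0.3, -1.1]
opening: 0.145
```

Call:
apply_moves --pt "1 0 -3 0 0" --pt "1 0 -3 0 0" --pt "1 0 -3 0 0" --pt "1 0 -3 0 0" --pt "1 0 -3 0 0" --pt "1 0 -3 0 0" --pt "1 0 -3 0 0" --pt "1 0 -2 0 0" --pt "1 0 -1 0 0" --pt "1 0 0 0 0"

```text
t: 21.1
eef_pos: [453.4, 168.8, 43.4]
tcp_rot: [-1.163, 1.571, -1.326]
ft_force: [-0.1, 0.2, -0.8]
opening: 0.148
```

Run:
```python
from h import *
p,R,s=tool();print(p,s['ft_force'],s['moment'])
m=np.array([432.4,42.0]);ex=np.array([-.16162,-.98685]);ey=np.array([.98685,-.16162])
w=p[:2]-m;print('origin x,y',w@ex,w@ey)
```

```text
[453.39326529 168.78486533  43.40691641] [-0.13578311  0.18251609 -0.83519168] [ 0.01170411 -0.05060935  0.00986765]
origin x,y -128.51057588716105 0.22623391650292596
```

26 mm to go to about −102. Slowing for the final approach and watching the force.

Call:
apply_moves --pt "1 0 -2 0 0" --pt "1 0 -2 0 0" --pt "1 0 -2 0 0" --pt "1 0 -2 0 0" --pt "1 0 -2 0 0" --pt "1 0 -2 0 0" --pt "1 0 -2 0 0" --pt "1 0 -2 0 0" --pt "1 0 -2 0 0" --pt "1 0 -2 0 0"

```text
t: 22.1
eef_pos: [450.1, 149.0, 43.4]
tcp_rot: [-1.454, 1.571, -1.617]
ft_force: [0.5, 0.9, -1.3]
opening: 0.145
```

Call:
apply_moves --pt "1 0 -1 0 0" --pt "1 0 -1 0 0" --pt "1 0 -1 0 0" --pt "1 0 -0.5 0 0" --pt "1 0 0 0 0"

```text
t: 22.6
eef_pos: [449.6, 145.7, 43.4]
tcp_rot: [-1.314, 1.571, -1.476]
ft_force: [0.1, 0.3, -1.7]
opening: 0.143
```

Call:
apply_moves --pt "1 0 -0.5 0 0" --pt "1 0 -0.5 0 0" --pt "1 0 0 0 0"

```text
t: 22.9
eef_pos: [449.4, 144.7, 43.4]
tcp_rot: [-1.875, 1.571, -2.037]
ft_force: [0.1, -0.4, -1.9]
opening: 0.147
```

Run:
```python
from h import *
p,R,s=tool();print(p,s['ft_force'],s['moment'])
m=np.array([432.4,42.0]);ex=np.array([-.16162,-.98685]);ey=np.array([.98685,-.16162])
w=p[:2]-m;print('origin x,y',w@ex,w@ey)
```

```text
[449.40202363 144.68049015  43.38636209] [ 0.14040094 -0.3751087  -1.870165  ] [-0.05588018 -0.06917453 -0.02276748]
origin x,y -104.07810876139193 0.18322620083393037
```

No stop contact yet. Continuing in 0.5 mm steps.

Call:
apply_moves --pt "1 0 -0.5 0 0" --pt "1 0 -0.5 0 0" --pt "1 0 -0.5 0 0" --pt "1 0 0 0 0"

```text
t: 23.3
eef_pos: [449.2, 143.2, 43.4]
tcp_rot: [-1.511, 1.571, -1.673]
ft_force: [-0.0, 0.1, -1.7]
opening: 0.144
```

Call:
apply_moves --pt "1 0 -0.4 0 0" --pt "1 0 -0.4 0 0" --pt "1 0 0 0 0"

```text
t: 23.6
eef_pos: [449.0, 142.4, 43.4]
tcp_rot: [-1.512, 1.571, -1.674]
ft_force: [-0.6, 0.3, -1.3]
opening: 0.147
```

Call:
apply_moves --pt "1 0 -0.4 0 0" --pt "1 0 -0.4 0 0" --pt "1 0 0 0 0"

```text
t: 23.9
eef_pos: [449.3, 142.1, 43.6]
tcp_rot: [0.619, 1.57, 0.456]
ft_force: [0.3, 6.0, -0.3]
opening: 0.144
```

Force rose to 6 N: the vial is against the stop. Drawing back.

Call:
apply_moves --pt "1 0 1 0 0" --pt "1 0 2 0 0" --pt "1 0 4 0 0" --pt "1 0 8 0 0" --pt "1 0 12 0 0" --pt "1 0 15 0 0" --pt "1 0 15 0 0" --pt "1 0 15 0 0" --pt "1 0 15 0 0" --pt "1 0 15 0 0"

```text
t: 24.9
eef_pos: [465.5, 243.8, 43.4]
tcp_rot: [-1.521, 1.571, -1.683]
ft_force: [0.8, -0.6, -1.3]
opening: 0.146
```

Call:
apply_moves --pt "1 0 15 0 0" --pt "1 0 15 0 0" --pt "1 0 15 0 0" --pt "1 0 15 0 0" --pt "1 0 12 0 0" --pt "1 0 8 0 0" --pt "1 0 4 0 0" --pt "1 0 0 0 0"

```text
t: 25.7
eef_pos: [479.0, 325.5, 43.3]
tcp_rot: [-1.424, 1.571, -1.586]
ft_force: [-0.3, -0.0, 0.1]
opening: 0.145
```

Run:
```python
from h import *
p,R,s=tool();print(p,s['opening']*95,s['ft_force'])
o=np.array([607,213]);n=np.array([.87769,.47922]);go([p[0],p[1],110]);go([*o,35.3],n)
f=lambda n,y0,y1,x0,x1,k:cv2.resize(cv2.cvtColor(cam(n)['pixels'][y0:y1,x0:x1],cv2.COLOR_RGB2BGR),(0,0),fx=k,fy=k,interpolation=cv2.INTER_CUBIC)
a=f('top',265,335,180,380,4);b=f('scene',230,350,240,440,4)[:320]
h=min(b.shape[0],320);cv2.imwrite('pics/c7.png',np.vstack([a,b[:h]]))
c=imaging.read_camera('top')
m=np.array([432.4,42.0]);ex=np.array([-.16162,-.98685])
print((np.array(proj(c,np.append(m+109*ex,56)))-[180,265])*4)
```

```text
[478.96244859 325.47000673  43.31942192] 13.747617445681968 [-0.29643652 -0.01773406  0.13852016]
shift [-66.7  -0.    0. ]
shift [  8.  -90.3 144.5]
turn -37.92 j6 0.6450211668242348
[657.2185153  175.35435974]
```

View pics/c7.png

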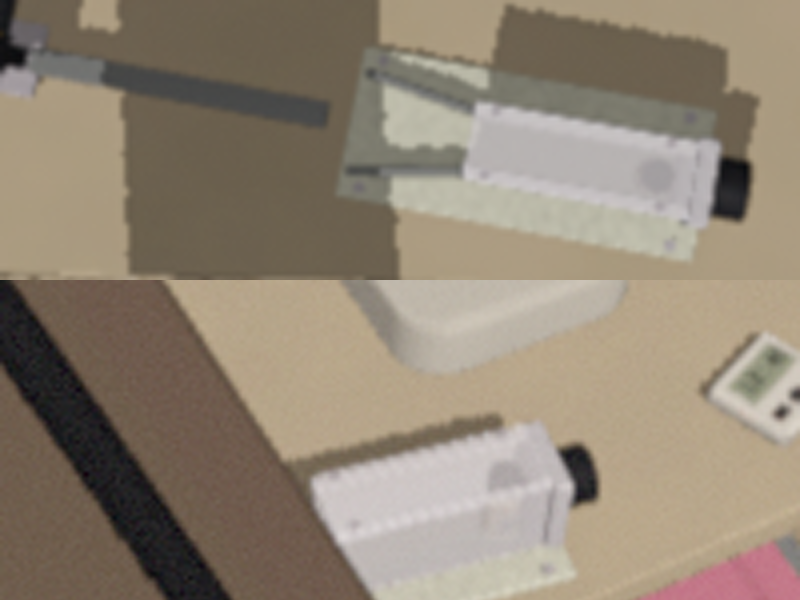

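The cap shows through the roof at (657,175), exactly where a vial against the stop should be, and the scene view shows it upright. Now I'll lay the stick back on the open bench where it came from.

Call:
apply_moves --pt "1 -15 0 0 0" --pt "1 -20 0 0 0" --pt "1 -15 0 0 0" --pt "1 0 -10 16 0" --pt "1 0 -15 24 0" --pt "1 0 -15 24 0" --pt "1 0 -15 24 0" --pt "1 0 -15 24 0" --pt "1 0 -12 20 0" --pt "1 0 -8.3 12.5 0"

```text
t: 26.85
eef_pos: [608.0, 211.1, 93.3]
tcp_rot: [-1.059, 1.571, -1.223]
ft_force: [0.1, 0.6, -2.2]
opening: 0.143
```

Call:
apply_moves --pt "1 0 0 0 -4" --pt "1 0 0 0 -6" --pt "1 0 0 0 -6" --pt "1 0 0 0 -6" --pt "1 0 0 0 -6" --pt "1 0 0 0 -6" --pt "1 0 0 0 -4" --pt "1 15 0 0 0" --pt "1 15 0 0 0" --pt "1 0 0 0 0"

```text
t: 27.85
eef_pos: [605.5, 212.3, 60.4]
tcp_rot: [2.893, 1.566, -2.891]
ft_force: [-0.2, 0.2, -2.4]
opening: 0.145
```

Now at about 63; 35 is the resting height.

Call:
apply_moves --pt "1 8 0 0 0" --pt "1 8 0 0 0" --pt "1 5 0 0 0" --pt "1 3 0 0 0" --pt "1 2 0 0 0" --pt "1 0.5 0 0 0" --pt "1 0 0 0 0"

```text
t: 28.55
eef_pos: [607.1, 212.8, 37.1]
tcp_rot: [-0.606, 1.57, -0.105]
ft_force: [0.7, 0.7, -0.7]
opening: 0.147
```

Call:
apply_moves --pt "1 0.7 0 0 0" --pt "1 0.7 0 0 0" --pt "1 0 0 0 0"

```text
t: 28.85
eef_pos: [607.0, 212.7, 35.5]
tcp_rot: [-1.06, 1.571, -0.559]
ft_force: [-0.8, -0.7, 0.0]
opening: 0.147
```

Call:
apply_moves --pt "1 0.4 0 0 0" --pt "1 0.3 0 0 0" --pt "1 0 0 0 0"

```text
t: 29.15
eef_pos: [607.0, 212.7, 35.0]
tcp_rot: [-0.858, 1.571, -0.357]
ft_force: [-1.2, 0.1, 1.9]
opening: 0.146
```

Down, with the same force as when it was first grasped on the bench. Release and raise.

Call:
apply_moves --pt "0.83 0 0 0 0" --pt "0.8 0 0 0 0" --pt "0.75 0 0 0 0" --pt "0.65 0 0 0 0" --pt "0.5 0 0 0 0" --pt "0.4 0 0 0 0" --pt "0.4 0 0 0 0" --pt "0.4 0 0 0 0" --pt "0.4 -8 0 0 0" --pt "0.4 -20 0 0 0"

```text
t: 30.15
eef_pos: [606.3, 212.6, 62.1]
tcp_rot: [2.918, 1.568, -2.864]
ft_force: [0.3, 1.0, -0.2]
opening: 0.6
```

Call:
apply_moves --pt "0.4 -30 0 0 0" --pt "0.4 -35 0 0 0" --pt "0.4 -35 0 0 0" --pt "0.4 -30 0 0 0" --pt "0.4 -15 0 0 0" --pt "0.4 0 0 0 0" --pt "0.4 0 0 0 0"

```text
t: 30.85
eef_pos: [606.7, 212.7, 207.6]
tcp_rot: [-2.918, 1.571, -2.417]
ft_force: [0.1, 0.0, -0.3]
opening: 0.598
```

Run:
```python
from h import *
p,R,s=tool();print(p,s['opening'],s['ft_force'])
a=cam('wrist');t=cam('top')
A=cv2.resize(cv2.cvtColor(a['pixels'],cv2.COLOR_RGB2BGR)[:450],(400,300))
B=cv2.resize(cv2.cvtColor(t['pixels'],cv2.COLOR_RGB2BGR)[160:340,100:540],(800,300),interpolation=cv2.INTER_CUBIC)
out=np.zeros((600,800,3),np.uint8);out[:300,:400]=A;out[300:]=B;cv2.imwrite('pics/end.png',out)
```

```text
[606.7009083  212.70004264 207.59879142] 0.597542704731021 [ 0.12036825  0.00834413 -0.27423445]
```

View pics/end.png

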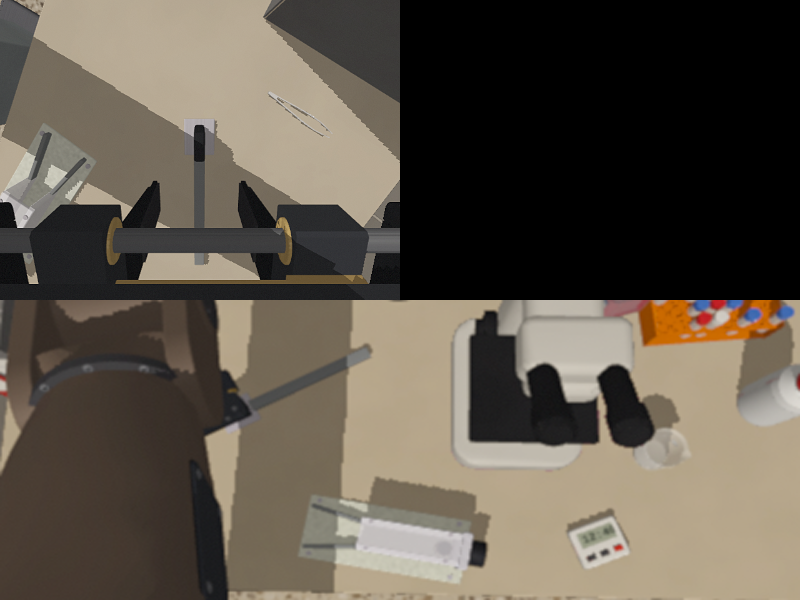

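The stick stands flat on its foot, clear of the plate, with its tip at (365,352). The vial cap is at the stop end at (443,548). The beaker, timer and forceps are unmoved, and the gripper is free.

```bash
python3 -c "
from cell import env
print(env.job_done())"
```

```text
the job is handed in; nothing more can be done
None
```

I stood the vial in the loading bay, pushed it through the tunnel to the end stop with the stick, and laid the stick flat on its foot where it first lay. The job was handed in at about 31 s of the 72 s allowed.

**Vial:** The push ended when the force rose to about 6 N, which I took as contact with the stop. The next top view showed the cap at (657,175) in the crop, where I predicted it for a vial at the stop, and the scene view showed it upright.

**Stick:** It came down with the same vertical force (1.9 N) as when I first gripped it there. The last wrist and top pictures show it flat on the open bench, clear of the tunnel and plate.

**Other things:** In the last pictures the beaker, timer and forceps look unmoved, judged by eye. The dish was hidden by the arm in those pictures, so I did not recheck it, though the arm was never lowered near it.

**Disagreement:** The wrist view put the tunnel axis about 1.3 mm from my first top-view estimate. I used the wrist view's value before setting the vial down.

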